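# Tip the ball over in the tilting parts pan and lock the pan with its T-key

### The job

Lift the hinged steel pan by its bar handle until it is tipped to 35 degrees and hold it there for a good second, so that the steel ball rolls over the rib into the half away from the handle; never tip it past 45 degrees. Bring the pan back level and let go, leaving the ball in that far half. Then take the T-key (the one with the flat wing grip) from the wooden holder, drop its T-head lengthwise through the slot in the pan's side lug and the bracket below until its collar sits on the lug, give it a quarter turn to lock, and leave it there, without disturbing the plain round-knobbed pin or the other things on the bench.

Things in the scene. Friction and masses are not known exactly. Their poses are not given: they have to be found in the camera images.
- stand: fixed dark steel stand, base 250 x 190 x 10 mm; two side posts 132 mm high carry the pan. Origin: underside centre, on the bench; x along the pan's length, away from the handle; y across, towards the lock lug; z up. The pan's hinge axis lies along y, 120 mm above the origin. On the +y side an outer upright (up to 127 mm high, its inner face at y = 120 mm) carries the slotted bracket plate, 6 mm thick
- pan (a joint): tilt of the pan, rad: 0 = level, positive = handle end raised (far end lowered); range -0.06 to 0.95. No stop or detent at level. The hinge is stiff (about 0.9 N m, some 5 N at the handle, a little more or less with the ball) and stays where it is left
- pan_mid (a point): middle of the open steel pan (220 long x 110 wide x 54 mm high outside, walls 4 mm), on the hinge axis; turns with it. x along the pan away from the handle, y towards the lug, z out of the mouth. Rim 25 mm above this point, inner floor 25 mm below it. A rib 2.5 mm high crosses the floor at x = 0; at x = -55 four low rods make a shallow seat for the ball, which leaves it and passes the rib at about 25 degrees of tilt
- handle (a point): middle of the pan's handle: a round bar 12 mm thick, 78 mm free length along the pan's y, 60 mm beyond the pan's end wall (point at x = -170, z = +35 mm from pan_mid); turns with the pan, axes as pan_mid. The bar may turn between the fingers
- ball_center (a point): centre of the loose steel ball, 50 mm across, about 0.3 kg, lying in the pan, at first on its seat in the handle's half
- slot (a point): centre of the slot at the top face of the pan's side lug (point at x = -60, y = +87, z = +25 mm from pan_mid, level with the rim); axes as pan_mid. Slot 50 mm long (along x), 18 mm wide (along y), lug 6 mm thick, 75 x 64 mm. The bracket plate lies 6 mm below the lug with the same slot, in line when the pan is level; below it is free space to turn the head
- key_center (a point): T-key, steel, loose, about 0.2 kg, standing upright; point half-way up its 82 mm height; z up, x along both T-head and wing. From below: T-head 44 (x) x 12 (y) x 8 mm; shank 11 mm thick to 36 mm; round collar 30 mm across from 36 to 42 mm; flat wing grip 56 (x) x 14 (y) mm from 41 to 82 mm. Hanging by its collar with the collar on the lug, this point is 5 mm above the lug's top face
- holder: fixed wooden block 170 (x) x 56 (y) x 45 mm high, origin underside centre; two pockets 51 x 19 mm (long side along x), 40 mm deep, at x = -45 and +45 mm; the T-key stands in one and the plain pin in the other, collars on the block's top, so the key's head hangs 36 mm deep
- pin_center (a point): plain pin with a round knob 38 mm across, 82 mm high, point half-way up; stands in the other pocket; leave it alone
- can_center (a point): tall grey can, 66 mm across, 190 mm high, standing on the bench; point half-way up; leave it alone
- housing_center (a point): blue bearing housing, 100 mm square flange, 85 mm high, on the bench; point half-way up; leave it alone
- wrench_grip (a point): wrench about 190 mm long lying on the bench, point on its handle; leave it alone
- bin_center (a point): open black plastic box 140 x 100 x 70 mm on the bench, point half-way up; leave it alone
Mind the look-alikes: they are no part of the job. Leave any blue or red look-alike of the part that bears key_center alone.

How it is judged:
On the way, in this order (a step that is already met when the one before it is completed fails the run):
1. the pan is held tipped between 30 and 40 degrees for 0.9 s (value of joint pan between 0.524 and 0.698 rad), for 0.9 s.
2. the pan is back level within 3 degrees with the ball in the half away from the handle (value of joint pan between -0.05 and 0.05 rad and x of ball_center in the frame of pan_mid above 0.006 m), for 0.3 s.
3. the T-head has gone down lengthwise through the slot, collar on or nearly on the lug (z of key_center in the frame of slot between -0.005 and 0.011 m and horizontal distance between key_center and slot below 0.016 m and angle between the x axis of key_center and the x axis of slot, either way round below 0.5 rad), for 0.05 s.
At the end, for the whole second after the job is handed in: Pan level within 0.05 rad and still; ball in it, its centre over 6 mm past the rib on the side away from the handle; T-key still, upright within 7 degrees, collar on the lug within 6 mm, within 16 mm of the slot centre, turned across the slot within 15 degrees (all of step 2 and z of ball_center in the frame of pan_mid below 0.02 m and z of key_center in the frame of slot between -0.005 and 0.011 m and horizontal distance between key_center and slot below 0.016 m and angle between the x axis of key_center and the y axis of slot, either way round below 0.26 rad and angle between key_center's own z axis and vertical below 0.12 rad and linear speed of key below 0.02 m/s and velocity of joint pan below 0.02 rad/s); the robot touches nothing.
It fails at once if the pan is tipped past 45 degrees (value of joint pan above 0.785 rad).
It fails at once if the ball leaves the pan (z of ball_center in the frame of pan_mid above 0.05 m or height (world z) of ball_center below 0.03 m).
It fails at once if the plain pin is moved more than 15 mm (distance of pin_center from where it was at the start of the episode above 0.015 m).
It fails at once if a bystander is moved more than 20 mm (distance of any of can_center, housing_center, wrench_grip, bin_center from where it was at the start of the episode above 0.02 m).
It also fails if it takes over 67 s, if anything falls off the work surface, if the arm or the gripper's body presses on something with over 40 N, if the wrist force passes 120 N, or if a joint passes its speed limit or range.

### The arm

A 6-joint arm with a two-finger parallel gripper is mounted at the origin on the work surface. World frame = base frame: x ahead of the robot, y to its left, z up, the work surface at z = 0. Lengths are in m, angles in rad, forces in N, time in s.
With the tool pointing down it reaches from about 0.35 to 0.775 m from the base axis. Payload 5.5 kg.
Tool frame: the origin (TCP) lies midway between the tips of the shut fingers; the grasp point (between the pads) lies 19 mm behind it; z points along the fingers, y is the line along which they close (so a half turn about z gives the same grasp; the last joint's range is limited). The gripper opens to 85 mm and grips with 20 to 120 N. Pads are 22 mm wide; open, the fingers measure 114 mm over their backs; the gripper's body (76 mm by 85 mm) begins 54 mm behind the grasp point. The pads swing forward as they close: fully open they stand 13 mm farther back than shut.
Start: joints at [-1.415, 0.313, 0.046, 1.304, 0, 1.431], TCP at [0.168, -0.55, 0.231] pointing down, gripper open.
Joint ranges: [-2.76, 2.76], [-0.86, 1.69], [-1.03, 1.26], [-2.2, 2.34], [-1.47, 1.5], [-3.14, 3.14]. Speed limits (rad/s): [2.57, 2.57, 3.14, 3.14, 3.14, 3.14].

### API

Orientations are given as a unit quaternion [w, x, y, z].
In Python, from workcell import env gives the robot as it stands.
- The arm moves only by the tool move_arm, never from a script. Its argument "targets" is a list of rows, each a list of 3 entries, a list of its own where there are three numbers: the shift along the tool's x, y, z in mm, then the turn, a rotation vector about the tool's x, y, z in units of 10 degrees (1.0 is 10 degrees), then the closure, from -1 (fully open) to 1 (shut). In form: [[[dx, dy, dz], [ax, ay, az], gripper], ...]. A call has 1 to 5 rows; each row is the pose to reach, as a shift and turn from the pose commanded when the call began, along the tool's axes at that moment; what a row does not reach only later rows make up. A row lasts 1/8 s, in which the tool goes at most 62.5 mm and 10.7 degrees, less where a joint would pass 70% of its speed; a pose out of reach is approached as far as the arm can. A call with a gripper value outside its range is refused whole. The fingers move at their own pace and stop on an object; "squeeze" is the grip in N (left out, the last holds). Time passes only in rows, so rows that repeat a pose let the fingers close. It gives the time, the measured TCP pose, the force, the opening and the grip force at its end, in the units of the state.
- env.get_state(): the state, without advancing time (a new reading comes with each control period).
- env.read_camera(name): name is "scene" or "top"; returns a dict with "pixels" (400x640x3 uint8, red, green, blue), "fovy" (degrees; the focal length in pixels is half the picture's height over the tangent of half this angle, whatever the lens; pixels are square), "cx", "cy" (the principal point, pixels), "dist_coeffs" ([k1, k2, p1, p2, k3] as OpenCV has them; the pictures are not rectified), "extrinsics" (4x4, takes a point from world to camera coordinates). Camera axes: x right, y up, looking along -z (the intrinsics and any distortion apply to the point x, -y, -z); pixel columns grow to the right and rows downward; lengths in m; the calibration is good to about 2 mm. A picture is of the moment at which its call begins. There is no depth.
- env.hand_in(): hands the job in; it is judged then, once.
Trained networks look in a picture, given as the dict that the camera call returned (one of the last four; its "shot" number tells which), for a name from the list of things; names that differ only in an ending like _2 or _b are one class to them, and where a whole thing is asked for, a point or a joint stands for the part that bears it (a point fixed in the world has none). Each returns a list of dicts, best first, with "confidence" (0 to 1); they miss things now and then, are a little off and sometimes report something else, mostly with a low value. They report only what shows in the picture. A call takes as long as a camera call. They do not tell look-alikes from the thing itself.
- env.spot_in(thing, picture): "centre" ([x, y, z] in m, in world coordinates, good to about 4 mm: the middle of the surface that is visible of it).
- env.regions_of(thing, picture): "mask" (400x640 bool, what is visible of it).
- env.landmark_of(thing, picture): "centre" ([x, y, z] in m, in world coordinates, good to about 4 mm: a listed point, or the origin of a listed thing).
The state is a dict: "clock": time; "joint_pos": joint angles; "qvel": joint speeds; "tau": joint torques, N m; "tcp_pos": TCP position; "orientation": TCP orientation; "wrist_force": force on the tool from outside, world axes, zero at the start; "ft_torque": the same for the moment, N m; "finger_gap": finger opening in m; "grip_force": force on a finger pad.
Only numpy, scipy, OpenCV 4.12 (cv2) and the standard library are available. Lean on these libraries where they do the work, as an engineer would, in place of code of your own. Each camera call takes 0.05 s, during which the arm holds its last target. There are 200 camera calls.

## Working session

There is one attempt and no reset: what is moved stays moved. The work goes in short steps, Python scripts to look and compute and a tool call to move; the robot and the scene stay as the last step left them, time stands still between calls to the robot, and variables do not carry over. Pictures are saved under pics/ and viewed, at most 10 in all, crops included, and the job is handed in when it is done.

Besides the shell and the picture viewer there is one more tool, called after "Call:" as a command line: name --argument value ..., lists and objects as JSON in quotes. move_arm: Moves the arm, as the interface text tells. Its arguments: {"type":"object","properties":{"targets":{"type":"array","items":{"type":"array"}},"squeeze":{"type":"number"}},"required":["targets"]}

```bash
ls; mkdir -p pics; cat > h.py <<'E'
import numpy as np, cv2
from workcell import env
from scipy.spatial.transform import Rotation as R
def rot(q): return R.from_quat([q[1],q[2],q[3],q[0]])
def proj(p,c):
    f=c["pixels"].shape[0]/2/np.tan(np.radians(c["fovy"])/2)
    E=np.array(c["extrinsics"]); q=(E[:3,:3]@np.atleast_2d(p).T).T+E[:3,3]
    q=q*[1,-1,-1]
    K=np.array([[f,0,c["cx"]],[0,f,c["cy"]],[0,0,1.]])
    return cv2.projectPoints(q,np.zeros(3),np.zeros(3),K,np.array(c["dist_coeffs"]))[0][:,0]
def ray(uv,c,z):
    f=c["pixels"].shape[0]/2/np.tan(np.radians(c["fovy"])/2)
    K=np.array([[f,0,c["cx"]],[0,f,c["cy"]],[0,0,1.]])
    n=cv2.undistortPoints(np.array(uv,float).reshape(-1,1,2),K,np.array(c["dist_coeffs"]))[:,0]
    d=np.c_[n[:,0],-n[:,1],-np.ones(len(n))]
    E=np.array(c["extrinsics"]); o=-E[:3,:3].T@E[:3,3]; d=d@E[:3,:3]
    return o+d*((z-o[2])/d[:,2])[:,None]
E
cat > a.py <<'E'
from h import *
np.set_printoptions(precision=4,suppress=True)
for n in ("scene","top"):
    c=env.read_camera(n); cv2.imwrite(f"pics/{n}0.png",c["pixels"][:,:,::-1])
    E=np.array(c["extrinsics"]); print(n,c["fovy"],-E[:3,:3].T@E[:3,3])
    for t in ["stand","pan_mid","handle","ball_center","slot","key_center","holder","pin_center","can_center","housing_center","wrench_grip","bin_center"]:
        print(t,[(np.round(d["centre"],4).tolist(),round(d["confidence"],2)) for d in env.landmark_of(t,c)][:3])
s=env.get_state(); print(s)
E
python3 a.py
```

```text
pics
scene 46.94155231387887 [ 1.3294 -0.0323  0.9419]
stand [([0.5653, 0.1665, 0.001], 0.69)]
pan_mid [([0.5607, 0.1707, 0.1224], 0.9)]
handle [([0.5659, -0.0038, 0.1484], 0.82)]
ball_center [([0.5623, 0.1109, 0.118], 0.83)]
slot [([0.4754, 0.1065, 0.1369], 0.85)]
key_center [([0.6221, -0.2654, 0.0509], 0.86), ([0.617, -0.1553, 0.0439], 0.61), ([0.6402, -0.3659, 0.0369], 0.57)]
holder [([0.5736, -0.2665, 0.0003], 0.74), ([0.3775, -0.0345, 0.098], 0.71), ([0.7495, -0.2356, 0.0451], 0.5)]
pin_center [([0.5752, -0.2662, 0.0003], 0.71), ([0.538, -0.2517, 0.0492], 0.51)]
can_center [([0.3775, -0.0351, 0.1014], 0.96)]
housing_center [([0.7504, -0.2358, 0.0444], 0.92)]
wrench_grip [([0.7789, 0.0395, 0.0047], 0.87)]
bin_center [([0.5657, 0.4398, 0.0382], 0.87)]
top 56.14712460288137 [0.3802 0.0593 1.1113]
stand [([0.5606, 0.1678, 0.0025], 0.84)]
pan_mid [([0.5623, 0.1151, 0.1225], 0.62), ([0.5607, 0.1718, 0.1196], 0.59), ([0.5611, 0.1653, 0.002], 0.44)]
handle [([0.5634, -0.0034, 0.1475], 0.97)]
ball_center [([0.5591, 0.1139, 0.1209], 0.69)]
slot [([0.4775, 0.1055, 0.1411], 0.98)]
key_cente
[... 218 characters left out ...]
.0314, 0.0953], 0.69)]
housing_center [([0.5602, 0.1138, 0.1215], 0.43)]
wrench_grip [([0.7751, 0.0384, -0.0015], 0.81)]
bin_center [([0.3765, -0.0323, 0.0928], 0.73), ([0.5708, 0.4383, 0.0334], 0.58)]
{'clock': 1.3, 'joint_pos': array([-1.4146,  0.3132,  0.0461,  1.3036, -0.    ,  1.4312]), 'qvel': array([ 0.0013,  0.0004,  0.0001, -0.0012,  0.0003, -0.0004]), 'tau': array([ -0.0028, -48.0471,  29.8809,   0.0006,  -0.0002,  -0.    ]), 'tcp_pos': array([ 0.1676, -0.5501,  0.2313]), 'orientation': array([ 0.    ,  0.9891,  0.1474, -0.    ]), 'wrist_force': array([-0.0368,  0.3835, -0.3882]), 'ft_torque': array([-0.0322, -0.0052, -0.028 ]), 'grip_force': 0.0, 'finger_gap': 0.08510391130644382}
```

View pics/scene0.png

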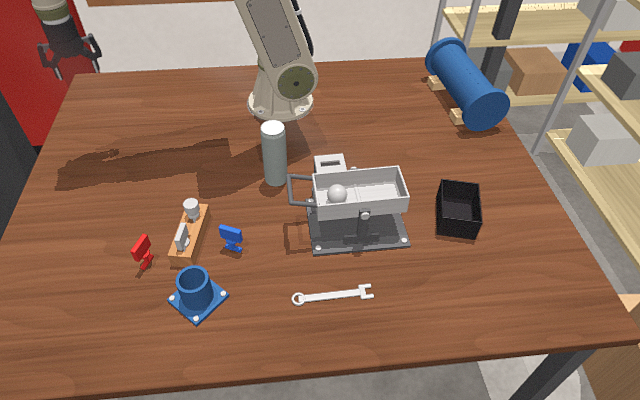

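View pics/top0.png

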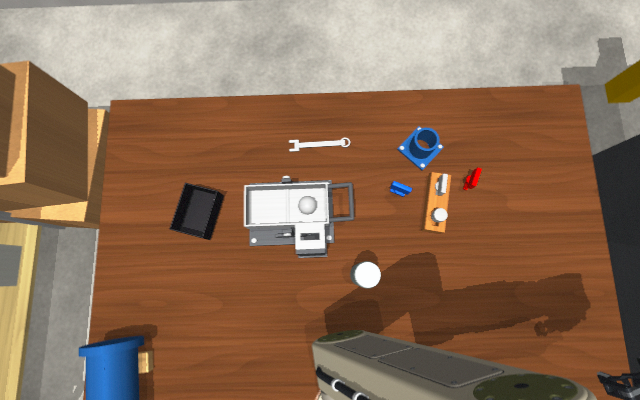

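The scene shot shows the key (flat wing) at about (181,237) in the holder, with the pin at (191,208). The red key is at (142,250), the blue one at (231,238), the slot at (329,163) and the handle at (290,190). In the top shot the slot is at (311,237) and the grey key at (442,184). Next I'll overlay a model of the parts to refine the poses.

```bash
cat > model.py <<'E'
from h import *
def frame(o,yaw,tilt=0):
    # handle side (-x) raised for positive tilt
    return np.array(o), (R.from_euler('z',yaw)*R.from_euler('y',tilt)).as_matrix()
def tr(F,P): return F[0]+np.atleast_2d(P)@F[1].T
def rect(cx,cy,z,lx,ly): return np.array([[cx-lx/2,cy-ly/2,z],[cx+lx/2,cy-ly/2,z],[cx+lx/2,cy+ly/2,z],[cx-lx/2,cy+ly/2,z]])/1e3
PAN=[rect(0,0,25,220,110),rect(-60,87,25,50,18),np.array([[-170,-39,35],[-170,39,35]])/1e3]
KEY=[rect(0,0,41,56,14),rect(0,0,0,56,14)]
HOLD=[rect(0,0,45,170,56),rect(0,0,0,170,56)]
def draw(img,c,s,off,F,polys,col):
    for P in polys:
        q=(proj(tr(F,P),c)-off)*s+s/2-.5
        cv2.polylines(img,[np.round(q*8).astype(int)],True,col,1,cv2.LINE_AA,3)
E
cat > b.py <<'E'
from model import *
pan=frame([.561,.1712,.12],np.radians(91.2),0); key=frame([.6195,-.2665,.050],np.radians(-9.9)); ho=frame([.5735,-.262,0],np.radians(-9.9))
out=[]
for n,(u0,v0,u1,v1) in dict(scene=(125,145,425,256),top=(235,165,485,258)).items():
    c=env.read_camera(n); s=800/(u1-u0)
    im=cv2.resize(c["pixels"][v0:v1,u0:u1,::-1],None,fx=s,fy=s,interpolation=cv2.INTER_CUBIC)
    draw(im,c,s,[u0,v0],pan,PAN,(0,255,0)); draw(im,c,s,[u0,v0],key,KEY,(255,0,255)); draw(im,c,s,[u0,v0],ho,HOLD,(255,255,0))
    out.append(im)
cv2.imwrite("pics/ov1.png",np.vstack(out))
E
python3 b.py
```

```text
(no output)
```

View pics/ov1.png

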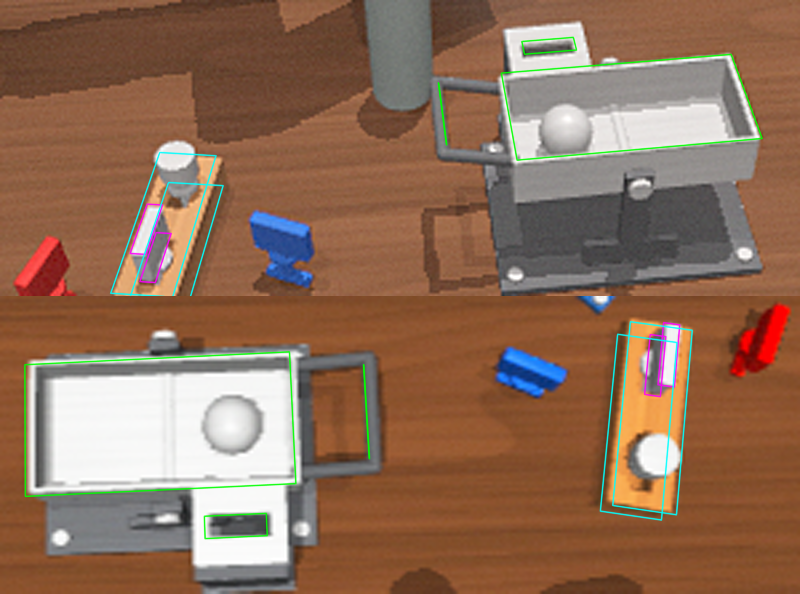

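The pan, slot and key overlays agree with the pictures to about 1–2 px, except that the handle bar sits about 4 mm further out, at y ≈ -0.003. That is good enough to start moving.

```bash
cat > wp.py <<'E'
from h import *
def chain(wps,start=None):
    """wps: (x,y,z [mm],psi deg) tool down; prints shift/turn from the previous pose"""
    if start is None:
        s=env.get_state(); q=s["tcp_pos"]*1e3; M=rot(s["orientation"]).as_matrix()
        p=np.array([*q,np.degrees(np.arctan2(M[1,0],M[0,0]))%360]); print("now",p.round(1), "tilt z",M[:,2].round(3))
    else: p=np.array(start,float)
    for w in wps:
        w=np.array(w,float); a=np.radians(p[3]); d=w[:3]-p[:3]
        X=np.array([np.cos(a),np.sin(a),0]);Y=np.array([np.sin(a),-np.cos(a),0])
        print(w,"->",np.round([d@X,d@Y,-d[2]],1),"az",round(-(w[3]-p[3])/10,2)); p=w
E
python3 - <<'E'
from wp import *
chain([(330,-330,260,68),(500,-100,260,120),(564.5,-3,235,172),(564.5,-3,235,181.2),(564.5,-3,133,181.2)])
E
```

```text
now [ 167.6 -550.1  231.3   16.9] tilt z [ 0. -0. -1.]
[ 330. -330.  260.   68.] -> [ 219.5 -163.2  -28.7] az -5.11
[ 500. -100.  260.  120.] -> [276.9  71.5  -0. ] az -5.2
[564.5  -3.  235.  172. ] -> [ 51.8 104.4  25. ] az -5.2
[564.5  -3.  235.  181.2] -> [ 0.  0. -0.] az -0.92
[564.5  -3.  133.  181.2] -> [  0.   0. 102.] az -0.0
```

Call:
move_arm --targets '[[[220,-163,-29],[0,0,-5.1],0.05],[[220,-163,-29],[0,0,-5.1],0.05],[[220,-163,-29],[0,0,-5.1],0.05],[[220,-163,-29],[0,0,-5.1],0.05],[[220,-163,-29],[0,0,-5.1],0.05]]' --squeeze 60

```text
clock: 2.02
tcp_pos: [0.3319, -0.3275, 0.2611]
orientation: [0.0, 0.827, 0.562, 0.0]
wrist_force: [1.1, -0.7, 0.6]
finger_gap: 0.0405
grip_force: 0.0
```

Call:
move_arm --targets '[[[277,71.5,0],[0,0,-5.2],0.05],[[277,71.5,0],[0,0,-5.2],0.05],[[277,71.5,0],[0,0,-5.2],0.05],[[277,71.5,0],[0,0,-5.2],0.05],[[277,71.5,0],[0,0,-5.2],0.05]]'

```text
clock: 2.65
tcp_pos: [0.5021, -0.0976, 0.2604]
orientation: [0.0, 0.497, 0.868, 0.0]
wrist_force: [-0.5, -1.1, 0.6]
finger_gap: 0.0409
grip_force: 0.0
```

Call:
move_arm --targets '[[[52,104,25],[0,0,-5.2],0.05],[[52,104,25],[0,0,-5.2],0.05],[[52,104,25],[0,0,-5.2],0.05],[[52,104,25],[0,0,-5.2],0.05],[[52,104,25],[0,0,-5.2],0.05]]'

```text
clock: 3.28
tcp_pos: [0.565, -0.0027, 0.2351]
orientation: [-0.0, 0.067, 0.998, -0.0]
wrist_force: [0.4, 1.2, -0.7]
finger_gap: 0.0407
grip_force: 0.0
```

```bash
cat > ov.py <<'E'
from model import *
import sys
def ov(name,pan,key,boxes,extra=None):
    out=[]
    for n,(u0,v0,u1,v1) in boxes.items():
        c=env.read_camera(n); s=800/(u1-u0)
        im=cv2.resize(c["pixels"][v0:v1,u0:u1,::-1],None,fx=s,fy=s,interpolation=cv2.INTER_CUBIC)
        if pan: draw(im,c,s,[u0,v0],pan,PAN,(0,255,0))
        if key: draw(im,c,s,[u0,v0],key,KEY,(255,0,255))
        out.append(im)
    cv2.imwrite(name,np.vstack(out))
E
python3 - <<'E'
from wp import *
chain([(564.5,-3,235,181.2),(564.5,-3,133,181.2)])
s=env.get_state(); print(s["clock"],s["joint_pos"].round(2),s["finger_gap"])
E
```

```text
now [565.   -2.7 235.1 172.3] tilt z [-0. -0. -1.]
[564.5  -3.  235.  181.2] -> [ 0.5 -0.4  0.1] az -0.89
[564.5  -3.  133.  181.2] -> [  0.   0. 102.] az -0.0
3.275 [-0.15  0.29  0.03  1.31 -0.   -0.01] 0.04066897803158861
```

Call:
move_arm --targets '[[[0,0,40],[0,0,-0.9],0.05],[[0,0,85],[0,0,-0.9],0.05],[[0,0,102],[0,0,-0.9],0.05],[[0,0,102],[0,0,-0.9],0.05],[[0,0,102],[0,0,-0.9],0.05]]'

```text
clock: 3.9
tcp_pos: [0.5657, -0.0033, 0.1343]
orientation: [0.001, -0.008, 1.0, -0.0]
wrist_force: [-1.1, -0.9, 0.5]
finger_gap: 0.0404
grip_force: 0.0
```

Call:
move_arm --targets '[[[0,0,0],[0,0,0],1],[[0,0,0],[0,0,0],1],[[0,0,0],[0,0,0],1]]' --squeeze 60

```text
clock: 4.28
tcp_pos: [0.5658, -0.0034, 0.1344]
orientation: [0.001, -0.008, 1.0, -0.0]
wrist_force: [-0.2, -1.7, 4.3]
finger_gap: 0.01
grip_force: 58.6
```

```bash
python3 - <<'E'
from ov import *
s=env.get_state(); print(s["tcp_pos"],s["wrist_force"].round(1),s["finger_gap"])
ov("pics/g1.png",frame([.561,.1695,.12],np.radians(91.2),-0.0),None,dict(scene=(265,140,425,220),top=(235,170,365,220)))
E
```

```text
[ 0.5657826  -0.00342028  0.13444111] [-0.2 -1.7  4.3] 0.010047931523556403
```

View pics/g1.png

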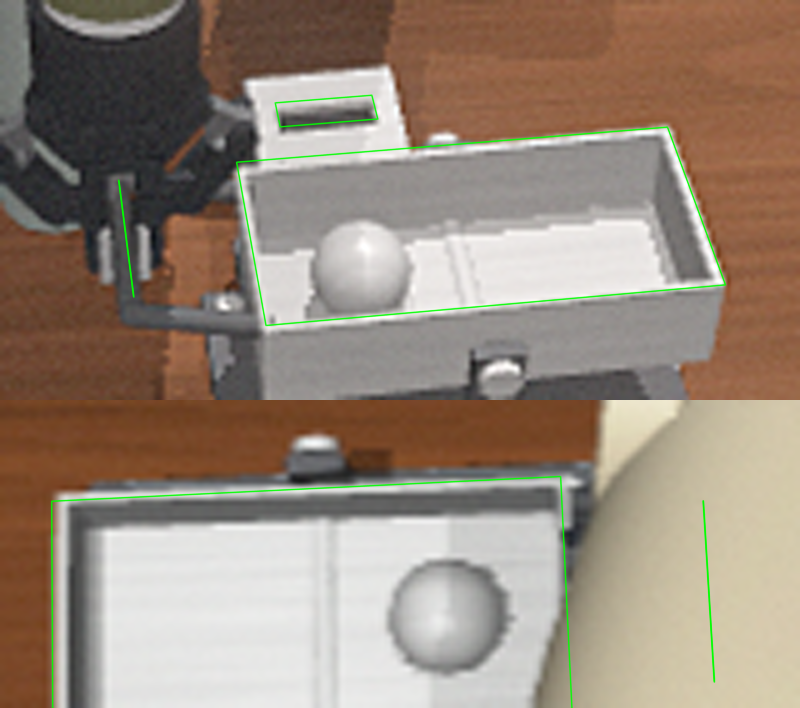

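The rim, slot and handle overlays agree with the pan at tilt ≈ 0, and the bar is gripped. Now I'll lift along the arc.

Call:
move_arm --targets '[[[0,2.8,-11.8],[0,0,0],1],[[0,6.5,-23.3],[0,0,0],1],[[0,11,-34.6],[0,0,0],1],[[0,16.2,-45.5],[0,0,0],1],[[0,22.2,-56],[0,0,0],1]]'

```text
clock: 5.0
tcp_pos: [0.5655, 0.0152, 0.1891]
orientation: [0.0, -0.007, 1.0, -0.004]
wrist_force: [3.0, -15.1, -0.3]
finger_gap: 0.0097
grip_force: 58.4
```

```bash
python3 - <<'E'
from ov import *
s=env.get_state(); print(s["tcp_pos"],s["wrist_force"].round(1),s["finger_gap"])
ov("pics/g2.png",frame([.562,.168,.12],np.radians(91.2),np.radians(20)),None,dict(scene=(265,110,425,220)))
E
```

```text
[0.5655186  0.01517091 0.18911085] [  3.  -15.1  -0.3] 0.009687636937807642
```

View pics/g2.png

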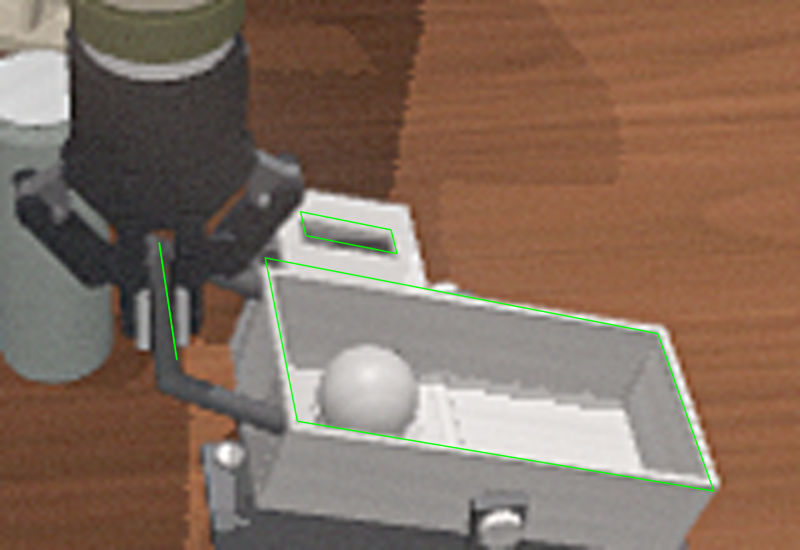

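At 20° the overlay agrees to within about 1°. Continuing to 35° and holding.

Call:
move_arm --targets '[[[0,3.3,-5.1],[0,0,0],1],[[0,6.7,-10.1],[0,0,0],1],[[0,12.2,-17.4],[0,0,0],1],[[0,18,-24.3],[0,0,0],1],[[0,23.2,-29.9],[0,0,0],1]]'

```text
clock: 5.68
tcp_pos: [0.5654, 0.0362, 0.2205]
orientation: [0.001, -0.006, 1.0, -0.006]
wrist_force: [0.2, -20.4, 7.2]
finger_gap: 0.0099
grip_force: 58.8
```

Call:
move_arm --targets '[[[0,5.4,-5.3],[0,0,0],1],[[0,5.4,-5.3],[0,0,0],1],[[0,5.4,-5.3],[0,0,0],1],[[0,5.4,-5.3],[0,0,0],1],[[0,5.4,-5.3],[0,0,0],1]]'

```text
clock: 6.3
tcp_pos: [0.5654, 0.043, 0.2269]
orientation: [0.002, -0.007, 1.0, -0.005]
wrist_force: [-1.2, -16.1, 10.5]
finger_gap: 0.0096
grip_force: 61.6
```

```bash
python3 - <<'E'
from ov import *
s=env.get_state(); print(s["clock"],s["tcp_pos"],s["wrist_force"].round(1),s["finger_gap"])
ov("pics/g3.png",frame([.562,.168,.12],np.radians(91.2),np.radians(35)),None,dict(scene=(265,110,425,220)))
E
```

```text
6.3 [0.56539365 0.0429829  0.22685049] [ -1.2 -16.1  10.5] 0.009622965254641066
```

View pics/g3.png

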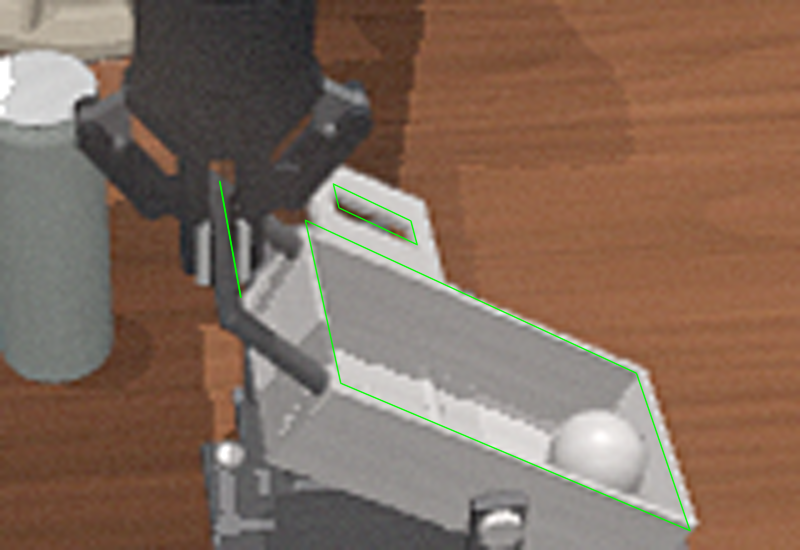

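The ball has rolled to the far end (597,450 in the crop) and the tilt is about 34°. Holding for another second.

Call:
move_arm --targets '[[[0,1,-1],[0,0,0],1],[[0,1,-1],[0,0,0],1],[[0,1,-1],[0,0,0],1],[[0,1,-1],[0,0,0],1],[[0,1,-1],[0,0,0],1]]'

```text
clock: 6.98
tcp_pos: [0.5654, 0.044, 0.2279]
orientation: [0.002, -0.007, 1.0, -0.005]
wrist_force: [-1.7, -16.1, 11.5]
finger_gap: 0.0098
grip_force: 61.6
```

Call:
move_arm --targets '[[[0,0,0],[0,0,0],1],[[0,0,0],[0,0,0],1],[[0,0,0],[0,0,0],1],[[0,0,0],[0,0,0],1],[[0,0,0],[0,0,0],1]]'

```text
clock: 7.6
tcp_pos: [0.5654, 0.044, 0.2279]
orientation: [0.002, -0.007, 1.0, -0.005]
wrist_force: [-0.8, -16.1, 11.5]
finger_gap: 0.0097
grip_force: 61.6
```

Call:
move_arm --targets '[[[0,-2,2],[0,0,0],1],[[0,-6.4,6.3],[0,0,0],1],[[0,-11.6,11.9],[0,0,0],1],[[0,-17.4,18.8],[0,0,0],1],[[0,-22.9,26.1],[0,0,0],1]]'

```text
clock: 8.22
tcp_pos: [0.5656, 0.0237, 0.2021]
orientation: [0.002, -0.007, 1.0, -0.002]
wrist_force: [-1.8, -6.6, 12.8]
finger_gap: 0.0096
grip_force: 63.3
```

Call:
move_arm --targets '[[[0,-6.7,10.1],[0,0,0],1],[[0,-12.7,20.6],[0,0,0],1],[[0,-17.9,31.5],[0,0,0],1],[[0,-22.4,42.8],[0,0,0],1],[[0,-26.1,54.3],[0,0,0],1]]'

```text
clock: 8.85
tcp_pos: [0.5659, -0.0006, 0.1464]
orientation: [0.001, -0.008, 1.0, 0.0]
wrist_force: [0.0, 0.4, 9.7]
finger_gap: 0.0096
grip_force: 65.5
```

Call:
move_arm --targets '[[[0,-2,7.5],[0,0,0],1],[[0,-2.8,11.8],[0,0,0],1],[[0,-2.8,11.8],[0,0,0],1],[[0,-2.8,11.8],[0,0,0],1]]'

```text
clock: 9.35
tcp_pos: [0.5658, -0.0032, 0.1338]
orientation: [0.001, -0.008, 1.0, -0.0]
wrist_force: [2.2, -1.5, 2.8]
finger_gap: 0.0095
grip_force: 65.9
```

```bash
python3 - <<'E'
from ov import *
s=env.get_state(); print(s["clock"],s["tcp_pos"],s["wrist_force"].round(1),s["finger_gap"])
ov("pics/g4.png",frame([.562,.168,.12],np.radians(91.2),0),None,dict(scene=(265,140,425,220),top=(235,170,365,240)))
E
```

```text
9.35 [ 0.5658164  -0.00321561  0.13377342] [ 2.2 -1.5  2.8] 0.009533924653846178
```

View pics/g4.png

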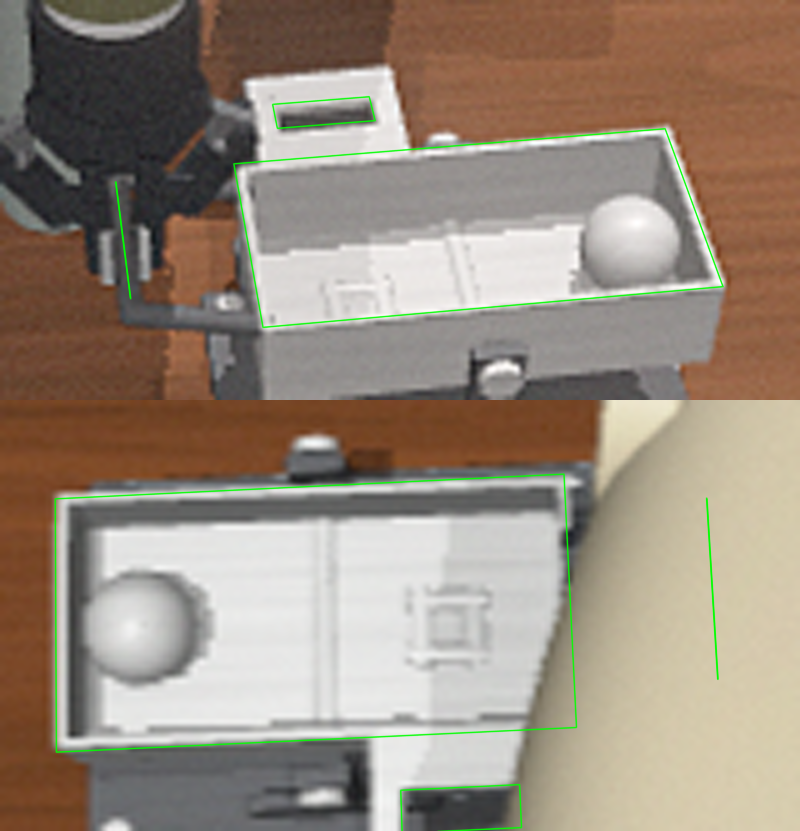

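The ball is in the far half (630,240 in the scene crop) and the rim overlay shows the pan level. Releasing and going to the key.

```bash
python3 - <<'E'
from wp import *
chain([(565.8,-3.2,240,181),(619.5,-266.5,170,170.1),(619.5,-266.5,53,170.1)])
E
```

```text
now [565.8  -3.2 133.8 180.9] tilt z [ 0.002 -0.    -1.   ]
[565.8  -3.2 240.  181. ] -> [   0.     0.  -106.2] az -0.01
[ 619.5 -266.5  170.   170.1] -> [ -49.1 -264.2   70. ] az 1.09
[ 619.5 -266.5   53.   170.1] -> [  0.   0. 117.] az -0.0
```

Call:
move_arm --targets '[[[0,0,0],[0,0,0],0.05],[[0,0,0],[0,0,0],0.05],[[0,0,0],[0,0,0],0.05],[[0,0,-50],[0,0,0],0.05],[[0,0,-106],[0,0,0],0.05]]'

```text
clock: 10.07
tcp_pos: [0.5637, -0.003, 0.2391]
orientation: [-0.002, -0.008, 1.0, 0.0]
wrist_force: [0.8, 0.7, 0.4]
finger_gap: 0.0405
grip_force: 0.0
```

Call:
move_arm --targets '[[[-50,-264,70],[0,0,1.1],0.05],[[-50,-264,70],[0,0,1.1],0.05],[[-50,-264,70],[0,0,1.1],0.05],[[-50,-264,70],[0,0,1.1],0.05],[[-50,-264,70],[0,0,1.1],0.05]]'

```text
clock: 10.7
tcp_pos: [0.6186, -0.2693, 0.1672]
orientation: [-0.001, 0.089, 0.996, 0.0]
wrist_force: [-0.3, 0.3, -1.3]
finger_gap: 0.0407
grip_force: 0.0
```

```bash
python3 - <<'E'
from wp import *
env_c=env.read_camera("scene")
for t in ["key_center","pin_center","handle","pan_mid","slot","ball_center"]:
    print(t,[(np.round(d["centre"],4).tolist(),round(d["confidence"],2)) for d in env.landmark_of(t,env_c)][:3])
c=env.read_camera("top")
for t in ["handle","pan_mid","slot"]:
    print(t,[(np.round(d["centre"],4).tolist(),round(d["confidence"],2)) for d in env.landmark_of(t,c)][:3])
chain([(619.5,-266.5,170,170.1),(619.5,-266.5,53,170.1)])
from ov import *
ov("pics/g5.png",frame([.562,.168,.12],np.radians(91.2),0),frame([.6195,-.2665,.050],np.radians(-9.9)),dict(scene=(130,140,430,290),top=(295,210,345,255)))
im=cv2.imread("pics/g5.png"); cv2.imwrite("pics/g5.png",np.vstack([im[:400],im[400:][:720][::2,::2].repeat(1,0) if 0 else cv2.copyMakeBorder(cv2.resize(im[400:],(222,200)),0,0,0,578,cv2.BORDER_CONSTANT)]))
E
```

```text
key_center [([0.6198, -0.1569, 0.0381], 0.97), ([0.6378, -0.3641, 0.0385], 0.83), ([0.6219, -0.2659, 0.0521], 0.66)]
pin_center [([0.6188, -0.2653, 0.0521], 0.75), ([0.5356, -0.2491, 0.0472], 0.65)]
handle [([0.5672, -0.0032, 0.1538], 0.56)]
pan_mid [([0.5616, 0.17, 0.123], 0.61)]
slot [([0.4777, 0.1056, 0.1378], 0.69), ([0.7488, -0.2356, 0.0414], 0.53)]
ball_center [([0.5616, 0.2149, 0.1179], 0.68)]
handle [([0.5653, -0.0032, 0.1494], 0.85)]
pan_mid [([0.5607, 0.1721, 0.1217], 0.7)]
slot [([0.4741, 0.1061, 0.1437], 0.57)]
now [ 619.6 -265.2  170.1  170. ] tilt z [ 0.001 -0.    -1.   ]
[ 619.5 -266.5  170.   170.1] -> [-0.1 -1.3  0.1] az -0.01
[ 619.5 -266.5   53.   170.1] -> [  0.   0. 117.] az -0.0
```

View pics/g5.png

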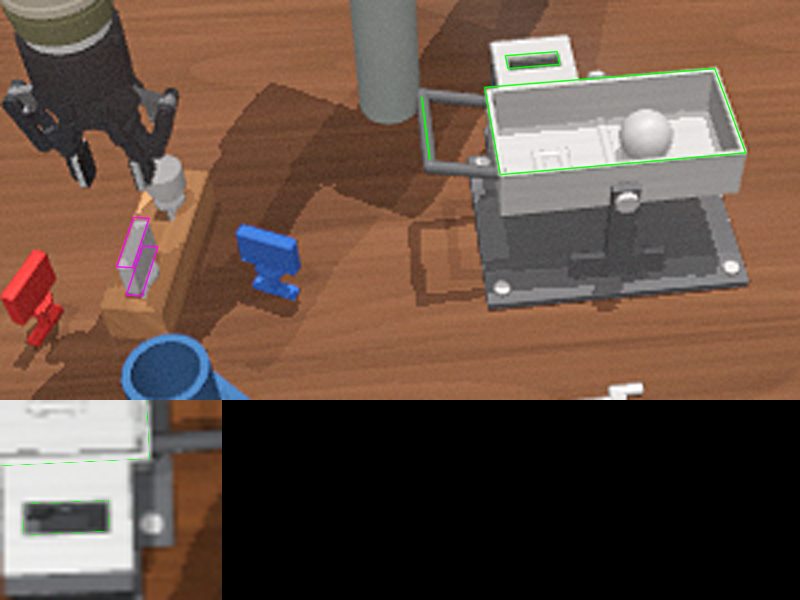

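The pan is level, and the slot and key overlays match in both views. Descending onto the key.

Call:
move_arm --targets '[[[0,-1,50],[0,0,0],0.05],[[0,-1,90],[0,0,0],0.05],[[0,-1,110],[0,0,0],0.05],[[0,-1,117],[0,0,0],0.05],[[0,-1,117],[0,0,0],0.05]]'

```text
clock: 11.98
tcp_pos: [0.6193, -0.2673, 0.0525]
orientation: [0.0, 0.088, 0.996, -0.0]
wrist_force: [-0.3, 0.2, 0.3]
finger_gap: 0.0405
grip_force: 0.0
```

Call:
move_arm --targets '[[[0,0,0],[0,0,0],1],[[0,0,0],[0,0,0],1],[[0,0,0],[0,0,0],1],[[0,0,0],[0,0,0],1]]' --squeeze 50

```text
clock: 12.48
tcp_pos: [0.6201, -0.2678, 0.0539]
orientation: [0.001, 0.088, 0.996, -0.001]
wrist_force: [0.1, -0.1, 5.2]
finger_gap: 0.0133
grip_force: 50.8
```

Call:
move_arm --targets '[[[0,0,-10],[0,0,0],1],[[0,0,-35],[0,0,0],1],[[0,0,-80],[0,0,0],1],[[0,0,-140],[0,0,0],1],[[0,0,-150],[0,0,0],1]]'

```text
clock: 13.1
tcp_pos: [0.6211, -0.2683, 0.208]
orientation: [0.004, 0.088, 0.996, -0.002]
wrist_force: [1.4, -0.6, -2.8]
finger_gap: 0.0136
grip_force: 50.1
```

```bash
python3 - <<'E'
from wp import *
s=env.get_state(); print(s["clock"],s["finger_gap"],s["wrist_force"].round(1),s["joint_pos"].round(2))
chain([(600,-150,215,130),(540,10,215,100),(476,105,215,91.2)])
print('other way'); chain([(600,-150,215,215),(540,10,215,265),(476,105,215,271.2)])
E
```

```text
13.1 0.013572268250236566 [ 1.4 -0.6 -2.8] [-0.53  0.52  0.3   1.34 -0.   -0.35]
now [ 621.1 -268.3  208.   170. ] tilt z [ 0.007 -0.004 -1.   ]
[ 600. -150.  215.  130.] -> [ 41.4 112.8  -7. ] az 4.0
[540.  10. 215. 100.] -> [161.1  56.9  -0. ] az 3.0
[476.  105.  215.   91.2] -> [104.7 -46.5  -0. ] az 0.88
other way
now [ 621.1 -268.3  208.   170. ] tilt z [ 0.007 -0.004 -1.   ]
[ 600. -150.  215.  215.] -> [ 41.4 112.8  -7. ] az -4.5
[540.  10. 215. 265.] -> [-42.6 165.5  -0. ] az -5.0
[476.  105.  215.  271.2] -> [-89.1  72.   -0. ] az -0.62
```

Call:
move_arm --targets '[[[41,113,-17],[0,0,4],1],[[41,113,-17],[0,0,4],1],[[41,113,-17],[0,0,4],1],[[41,113,-17],[0,0,4],1],[[41,113,-17],[0,0,4],1]]'

```text
clock: 13.72
tcp_pos: [0.5978, -0.1483, 0.2182]
orientation: [-0.001, 0.422, 0.907, -0.0]
wrist_force: [-0.4, -0.0, -1.0]
finger_gap: 0.0136
grip_force: 50.0
```

Call:
move_arm --targets '[[[161,57,0],[0,0,3],1],[[161,57,0],[0,0,3],1],[[161,57,0],[0,0,3],1],[[161,57,0],[0,0,3],1],[[161,57,0],[0,0,3],1]]'

```text
clock: 14.35
tcp_pos: [0.5389, 0.0109, 0.219]
orientation: [0.0, 0.642, 0.767, -0.0]
wrist_force: [0.5, 0.1, -1.5]
finger_gap: 0.0139
grip_force: 50.0
```

Call:
move_arm --targets '[[[105,-46.5,0],[0,0,0.9],1],[[105,-46.5,0],[0,0,0.9],1],[[105,-46.5,0],[0,0,0.9],1],[[105,-46.5,0],[0,0,0.9],1],[[105,-46.5,0],[0,0,0.9],1]]'

```text
clock: 14.98
tcp_pos: [0.476, 0.1052, 0.2191]
orientation: [0.0, 0.702, 0.712, -0.0]
wrist_force: [-0.9, 0.3, -1.8]
finger_gap: 0.0138
grip_force: 50.0
```

```bash
python3 - <<'E'
from wp import *
chain([(476,105,195,91.2),(476,105,155,91.2)])
E
```

```text
now [476.  105.2 219.1  90.8] tilt z [ 0. -0. -1.]
[476.  105.  195.   91.2] -> [-0.2 -0.  24.1] az -0.04
[476.  105.  155.   91.2] -> [ 0.  0. 40.] az -0.0
```

Call:
move_arm --targets '[[[0,0,12],[0,0,0],1],[[0,0,24],[0,0,0],1],[[0,0,24],[0,0,0],1]]'

```text
clock: 15.35
tcp_pos: [0.4738, 0.1062, 0.1935]
orientation: [-0.001, 0.701, 0.713, -0.001]
wrist_force: [-0.0, 0.8, -1.3]
finger_gap: 0.0134
grip_force: 50.0
```

```bash
python3 - <<'E'
from ov import *
import model, wp
model.KEY[:]=[rect(0,0,41,56,14),rect(0,0,0,56,14),rect(0,0,-41,44,12),rect(0,0,-33,44,12)]
s=env.get_state(); t=s["tcp_pos"]; print(t,s["orientation"])
key=frame(t-[0,0,.003],np.radians(90.8))
ov("pics/g6.png",frame([.562,.168,.12],np.radians(91.2),0),key,dict(scene=(300,130,360,175)))
E
```

```text
[0.47381848 0.10624054 0.19348413] [-0.00108976  0.70137608  0.71278945 -0.00126974]
```

View pics/g6.png

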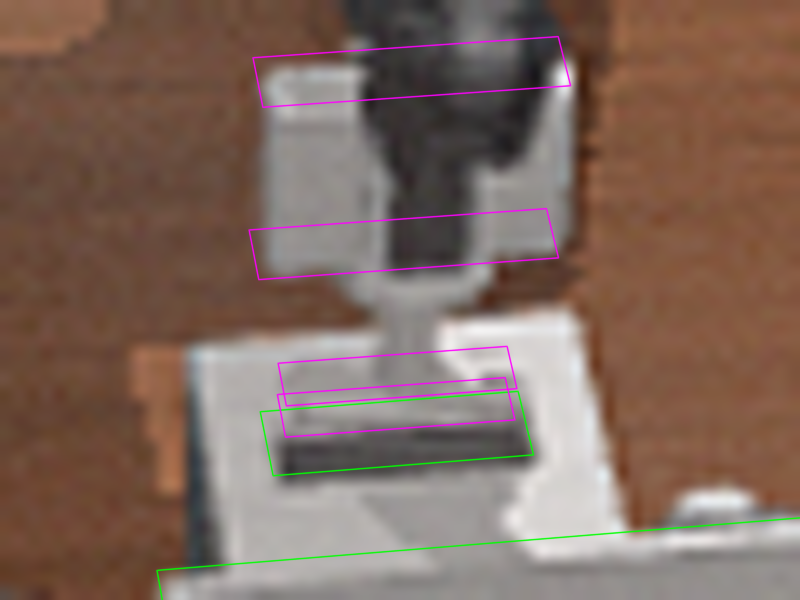

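The head hangs over the slot, about 2.5 mm short in x and about 2 mm too far in +y. The slot's front edge runs from (280,475) to (533,458), and the shank centre is at (409,330) against 399 in the model. Correcting, then reading the pose again.

Call:
move_arm --targets '[[[-1.7,2.5,0],[0,0,0],1],[[-1.7,2.5,0],[0,0,0],1],[[-1.7,2.5,0],[0,0,0],1],[[-1.7,2.5,0],[0,0,0],1]]'

```text
clock: 15.9
tcp_pos: [0.4774, 0.105, 0.1954]
orientation: [0.0, 0.701, 0.713, 0.0]
wrist_force: [0.5, -0.0, -0.2]
finger_gap: 0.0132
grip_force: 50.0
```

```bash
python3 - <<'E'
from ov import *
for i in range(3):
    c=env.read_camera("scene"); s=env.get_state(); print(s["tcp_pos"].round(4),s["wrist_force"].round(1))
g=c["pixels"].astype(float).mean(2)
for v in (137,141,145,147,150,153,156,158,160,161,162,163,164): print(v,g[v,312:350].astype(int).tolist())
t=s["tcp_pos"]
M=rot(s["orientation"]).as_matrix(); print(M.round(3).tolist())
key=frame(t-[0,0,.003],np.radians(91))
for z in (.041,.0,-.004,-.015,-.033,-.041):print(z,proj(tr(key,rect(0,0,z*1e3,56 if z>=0 else 44,14 if z>=0 else 12)),c).round(1).tolist())
print(proj(tr(frame([.562,.168,.12],np.radians(91.2)),PAN[1]),c).round(1).tolist())
print([d["centre"] for d in env.landmark_of("key_center",c)])
E
```

```text
[0.4774 0.1049 0.1954] [ 0.1 -0.2 -1.5]
[0.4774 0.1049 0.1953] [ 0.4  0.9 -1.8]
[0.4774 0.1049 0.1954] [-0.3 -0.5 -1.4]
137 [87, 88, 82, 84, 83, 83, 80, 119, 182, 181, 154, 155, 156, 153, 123, 51, 47, 52, 47, 48, 45, 62, 68, 75, 73, 68, 43, 36, 75, 170, 203, 48, 64, 95, 92, 93, 90, 89]
141 [81, 84, 82, 82, 79, 73, 78, 106, 146, 146, 143, 144, 142, 145, 145, 130, 54, 48, 53, 61, 62, 60, 53, 52, 57, 48, 42, 99, 154, 143, 105, 47, 68, 85, 87, 94, 95, 95]
145 [81, 84, 85, 78, 83, 80, 80, 109, 144, 145, 143, 141, 141, 142, 139, 132, 149, 50, 59, 61, 66, 53, 73, 134, 146, 140, 140, 142, 144, 138, 81, 65, 90, 87, 92, 87, 94, 87]
147 [79, 84, 77, 80, 79, 75, 75, 107, 143, 145, 143, 142, 145, 143, 143, 140, 141, 48, 62, 63, 55, 56, 71, 133, 149, 139, 138, 141, 141, 137, 84, 66, 94, 91, 93, 95, 96, 97]
150 [80, 79, 85, 81, 80, 79, 80, 102, 150, 151, 151, 149, 144, 141, 143, 146, 134, 60, 64, 64, 67, 85, 102, 151, 112, 61, 55, 62, 60, 61, 66, 71, 100, 97, 95, 97, 95, 94]
153 [82, 82, 85, 82, 85, 80, 82, 81, 78, 77, 80, 79, 72, 71, 84, 116, 134, 134, 140, 133, 133, 131, 97, 98, 99, 105, 126, 135
[... 1263 characters left out ...]
2, 83, 81, 85, 110, 166, 217, 214, 213, 212, 159, 83, 96, 101, 100]
[[-0.017, 1.0, 0.0], [1.0, 0.017, -0.0], [-0.0, 0.0, -1.0]]
0.041 [[318.9, 138.0], [342.0, 136.3], [341.1, 132.6], [318.1, 134.2]]
0.0 [[318.6, 150.9], [341.1, 149.2], [340.2, 145.5], [317.8, 147.2]]
-0.004 [[320.9, 151.7], [338.6, 150.4], [337.8, 147.2], [320.3, 148.5]]
-0.015 [[320.8, 155.0], [338.3, 153.7], [337.6, 150.5], [320.2, 151.8]]
-0.033 [[320.7, 160.4], [338.0, 159.1], [337.2, 155.9], [320.0, 157.2]]
-0.041 [[320.6, 162.8], [337.8, 161.4], [337.1, 158.2], [320.0, 159.6]]
[[320.0, 165.2], [339.5, 163.6], [338.4, 158.9], [319.0, 160.4]]
[[0.6378, -0.3646, 0.0383], [0.6189, -0.1537, 0.0411], [0.481, 0.1059, 0.1914]]
```

```bash
python3 - <<'E'
from ov import *
c=env.read_camera("scene"); g=c["pixels"].astype(float).mean(2)
for u in (321,323,325,329,335,338): print(u,"130:",g[130:176,u].astype(int).tolist())
E
```

```text
321 130: [84, 83, 79, 78, 82, 108, 161, 180, 180, 147, 141, 145, 146, 144, 145, 143, 143, 145, 146, 146, 151, 70, 78, 80, 87, 147, 183, 175, 166, 143, 133, 136, 132, 86, 64, 68, 133, 182, 173, 176, 177, 178, 179, 178, 136, 142]
323 130: [73, 69, 70, 72, 84, 118, 160, 156, 168, 136, 142, 141, 145, 141, 143, 144, 137, 145, 141, 139, 149, 65, 80, 77, 85, 171, 181, 180, 156, 152, 150, 158, 140, 73, 82, 76, 131, 182, 175, 175, 179, 176, 179, 163, 136, 139]
325 130: [46, 52, 53, 92, 88, 135, 161, 157, 170, 146, 146, 144, 143, 142, 144, 141, 141, 146, 142, 141, 139, 130, 102, 73, 92, 187, 180, 176, 168, 150, 154, 145, 146, 68, 79, 85, 162, 177, 177, 179, 177, 178, 178, 155, 136, 140]
329 130: [55, 62, 59, 50, 57, 56, 43, 48, 46, 51, 56, 46, 53, 46, 63, 45, 49, 50, 46, 43, 48, 134, 160, 136, 136, 135, 134, 134, 135, 139, 164, 141, 129, 83, 72, 90, 162, 152, 153, 153, 153, 177, 178, 134, 138, 140]
335 130: [106, 112, 122, 130, 105, 89, 65, 75, 68, 56, 58, 56, 60, 118, 116, 132, 131, 133, 130, 132, 153, 146, 97, 92, 228, 216, 210, 218, 215, 141, 158, 142, 87, 81, 83, 148, 155, 154, 158, 154, 158, 155, 146, 139, 140, 143]
338 130: [54, 56, 73, 79, 82, 70, 36, 40, 37, 47, 49, 43, 79, 153, 143, 137, 143, 142, 141, 141, 59, 61, 68, 129, 229, 214, 210, 209, 219, 165, 139, 127, 71, 70, 85, 180, 168, 166, 176, 222, 167, 169, 142, 140, 141, 141]
```

```bash
python3 - <<'E'
from ov import *
g=cv2.imread("pics/scene0.png").astype(float).mean(2); h=cv2.imread("pics/top0.png").astype(float).mean(2)
c=env.read_camera("scene"); t=env.read_camera("top")
for u in (322,326,329,332,336): print(u,"154:",g[154:176,u].astype(int).tolist())
print("top");
for v in range(228,246): print(v,h[v,294:330].astype(int).tolist())
for cc in (c,t):
  for P in (rect(-60,87,25,50,18),rect(-60,87,19,50,18)): print(proj(tr(frame([.562,.168,.12],np.radians(91.2)),P),cc).round(2).tolist())
E
```

```text
322 154: [114, 197, 236, 227, 227, 226, 230, 203, 139, 91, 78, 81, 180, 237, 227, 229, 230, 230, 233, 234, 127, 141]
326 154: [133, 241, 230, 227, 229, 225, 232, 176, 126, 81, 75, 100, 214, 232, 228, 228, 228, 233, 234, 187, 132, 143]
329 154: [163, 237, 229, 227, 228, 230, 231, 131, 118, 85, 71, 119, 243, 228, 226, 229, 230, 233, 232, 158, 135, 143]
332 154: [192, 236, 226, 228, 226, 229, 209, 140, 96, 85, 76, 152, 240, 227, 230, 229, 228, 234, 230, 127, 139, 143]
336 154: [243, 232, 226, 229, 229, 232, 180, 123, 81, 85, 97, 217, 233, 224, 228, 228, 229, 233, 187, 131, 143, 145]
top
228 [91, 195, 249, 249, 249, 249, 249, 250, 250, 249, 249, 249, 249, 249, 249, 249, 249, 249, 249, 249, 248, 248, 248, 248, 248, 248, 248, 248, 248, 237, 154, 87, 88, 88, 84, 105]
229 [92, 196, 249, 249, 249, 249, 249, 248, 249, 249, 248, 248, 248, 248, 248, 248, 248, 248, 248, 247, 247, 247, 247, 247, 246, 245, 246, 247, 246, 238, 176, 87, 84, 85, 86, 102]
230 [90, 191, 247, 247, 247, 247, 247, 248, 248, 248, 247, 248, 248, 248, 248, 248, 249, 248, 248, 248, 247, 248, 248, 248, 248, 247, 248, 247, 247, 
[... 2246 characters left out ...]
250, 250, 250, 250, 250, 238, 124, 78, 53, 53, 57]
244 [71, 188, 251, 251, 251, 251, 251, 251, 251, 251, 251, 251, 251, 251, 251, 251, 251, 250, 250, 251, 251, 250, 250, 250, 250, 250, 250, 250, 250, 250, 237, 124, 86, 60, 61, 73]
245 [80, 187, 250, 250, 250, 250, 250, 250, 250, 250, 250, 250, 250, 250, 250, 250, 250, 250, 250, 250, 250, 250, 250, 250, 250, 250, 250, 250, 250, 249, 237, 123, 79, 50, 60, 73]
[[319.98, 165.18], [339.51, 163.62], [338.36, 158.85], [319.02, 160.38]]
[[319.93, 166.92], [339.39, 165.35], [338.24, 160.58], [318.98, 162.12]]
[[318.94, 232.0], [299.62, 232.91], [299.85, 239.89], [319.25, 238.98]]
[[319.0, 232.26], [299.79, 233.16], [300.03, 240.09], [319.31, 239.19]]
```

```bash
cat > fit.py <<'E'
from ov import *
from scipy.ndimage import map_coordinates
def edge(g,c,F,a,b,sgn,n=25,w=3.0):
    """offsets (px, along image normal) of the bright->dark edge along model line a-b"""
    P=np.array([np.array(a)+(np.array(b)-a)*t for t in np.linspace(.08,.92,n)])/1e3
    q=proj(tr(F,P),c); d=q[-1]-q[0]; d/=np.linalg.norm(d); nn=np.array([-d[1],d[0]])*sgn
    s=np.arange(-w,w+.01,.1); out=[]
    for p in q:
        l=map_coordinates(g,[p[1]+s*nn[1],p[0]+s*nn[0]],order=1)
        out.append(s[np.argmin(np.gradient(np.convolve(np.pad(l,4,'edge'),np.ones(9)/9,'valid')))])
    return np.array(out),nn
E
python3 - <<'E'
from fit import *
np.set_printoptions(precision=1,suppress=True,linewidth=200)
F=frame([.562,.168,.12],np.radians(91.2)); S=env.read_camera("scene"); T=env.read_camera("top")
imgs={"scene_now":(S["pixels"].astype(float).mean(2),S),"scene0":(cv2.imread("pics/scene0.png").astype(float).mean(2),S),"top0":(cv2.imread("pics/top0.png").astype(float).mean(2),T)}
L={"front":((-110,-55,25),(110,-55,25)),"back":((-110,55,25),(110,55,25)),"far":((110,-55,25),(110,55,25)),"near":((-110,-55,25),(-110,55,25))}
ctr={n:proj(tr(F,[[0,0,.025]]),c)[0] for n,(g,c) in imgs.items()}
for n,(g,c) in imgs.items():
    for k,(a,b) in L.items():
        q=proj(tr(F,np.array([a,b])/1e3),c); d=q[1]-q[0]; nn=np.array([-d[1],d[0]]); sg=np.sign(nn@(q.mean(0)-ctr[n]))
        o,v=edge(g,c,F,a,b,sg); print(n,k,v,o)
E
```

```text
scene_now front [0.1 1. ] [ 0.2  0.5  0.8 -0.2  0.4  0.6  0.9  0.2  0.5  0.8  1.1  0.4  0.6  0.9  0.2  0.5  0.7  0.1  0.3  0.6 -0.1  0.2  0.4 -0.2  0. ]
scene_now back [-0.1 -1. ] [ 0.2  1.9  2.6  1.5 -0.8  0.   1.7 -2.6 -2.8  1.  -0.3  2.5  2.3  0.  -0.2 -0.5  0.2  0.  -0.2 -0.4  0.3  0.  -0.2  0.5  0.3]
scene_now far [ 0.9 -0.3] [0.5 0.8 0.4 0.7 1.1 0.6 0.9 0.7 0.8 1.2 0.7 1.  0.5 0.8 1.1 0.7 1.  0.7 0.8 1.2 0.7 1.  1.4 0.8 1.1]
scene_now near [-1.   0.2] [ 0.1 -0.1 -0.2  0.5  0.2  0.  -0.2 -0.2  2.4  0.2  0.  -0.2 -0.4  0.4  0.2  0.  -0.2  0.   0.4  0.2  0.  -0.2 -0.4 -0.6  0.1]
scene0 front [0.1 1. ] [ 1.2  0.6  0.8  1.1  1.3  0.7  0.9  1.2  0.5  0.8  1.   0.4  0.6  0.9  0.2  0.5  0.7  0.1  0.3  0.6 -0.1  0.2  0.4 -0.2  0. ]
scene0 back [-0.1 -1. ] [ 0.2 -0.1 -0.2  1.5 -2.8  0.   2.6  0.5 -2.8  0.  -0.3  2.5  2.3  0.  -0.2 -0.5  0.2  0.  -0.2  0.5  0.3  0.  -0.2  0.5  0.3]
scene0 far [ 0.9 -0.3] [0.5 0.8 0.4 0.7 1.1 0.6 0.9 0.7 0.8 1.2 0.7 1.  1.4 0.9 1.1 0.7 1.  0.7 0.8 1.2 0.7 1.  1.3 0.8 1.1]
scene0 near [-1.   0.2] [ 0.1 -0.1  0.7  0.5  0.3  0.1 -0.1  0.5  0.4  0.2  0.  -0.2  0.5  0.4  0.2  0.  -0.2 -0.3  0.4  0.2  0.  -0.2 -0.4  0.3  0.2]
top0 front [-0. -1.] [-0.6 -0.5 -0.3 -0.2 -0.1  0.1  0.2  0.4  0.5  0.6 -0.2  0.   0.1  0.2  0.4  0.5  0.6  0.8  0.9  1.   0.2  0.4  0.5  0.6  0.8]
top0 back [0. 1.] [-2.5 -2.6 -2.7 -2.9 -2.1 -2.3 -2.4  1.5 -2.6 -2.7  0.1 -0.1 -0.2 -0.3 -0.5 -0.6  0.2  0.1 -0.1 -0.2 -0.3 -0.5 -0.6 -0.7 -0.9]
top0 far [-1.  0.] [0.  0.  0.  0.  0.  0.  0.1 0.1 0.1 0.1 0.1 0.1 0.1 0.1 0.1 0.1 0.1 0.1 0.1 0.1 0.1 0.2 0.2 0.2 0.2]
top0 near [ 1. -0.] [1.2 1.1 1.  1.  0.9 0.8 0.8 0.7 0.6 0.6 0.5 0.4 0.4 0.3 0.2 0.2 0.1 0.7 0.9 0.8 0.8 0.7 0.6 0.6 0.5]
```

The fit puts the slot at about (0.476, 0.106) with the pan tilted about -0.02 rad. The key head is centred over it within about 1 mm, so I'll lower gently and watch the force.

Call:
move_arm --targets '[[[0,0,4],[0,0,0],1],[[0,0,7],[0,0,0],1],[[0,0,9],[0,0,0],1],[[0,0,11],[0,0,0],1],[[0,0,11],[0,0,0],1]]'

```text
clock: 16.98
tcp_pos: [0.4773, 0.1049, 0.1841]
orientation: [-0.0, 0.701, 0.713, -0.0]
wrist_force: [0.7, 0.1, -2.0]
finger_gap: 0.0134
grip_force: 50.0
```

Call:
move_arm --targets '[[[0,0,3],[0,0,0],1],[[0,0,6],[0,0,0],1],[[0,0,9],[0,0,0],1],[[0,0,11],[0,0,0],1],[[0,0,11],[0,0,0],1]]'

```text
clock: 17.6
tcp_pos: [0.4772, 0.1049, 0.173]
orientation: [-0.0, 0.701, 0.713, -0.0]
wrist_force: [-0.1, 0.2, -1.4]
finger_gap: 0.0135
grip_force: 50.0
```

Call:
move_arm --targets '[[[0,0,5],[0,0,0],1],[[0,0,10],[0,0,0],1],[[0,0,14],[0,0,0],1],[[0,0,17],[0,0,0],1],[[0,0,17],[0,0,0],1]]'

```text
clock: 18.23
tcp_pos: [0.4772, 0.1049, 0.156]
orientation: [-0.0, 0.701, 0.713, -0.0]
wrist_force: [-0.1, 0.4, -1.5]
finger_gap: 0.0132
grip_force: 50.0
```

Call:
move_arm --targets '[[[0,0,1],[0,0,0],1],[[0,0,2],[0,0,0],1],[[0,0,2],[0,0,0],1]]'

```text
clock: 18.6
tcp_pos: [0.4774, 0.1049, 0.1543]
orientation: [0.0, 0.701, 0.713, -0.0]
wrist_force: [-0.2, 0.0, -0.6]
finger_gap: 0.0133
grip_force: 50.0
```

Call:
move_arm --targets '[[[0,0,0.8],[0,0,0],1],[[0,0,1.5],[0,0,0],1],[[0,0,1.5],[0,0,0],1]]'

```text
clock: 18.98
tcp_pos: [0.4774, 0.1049, 0.1527]
orientation: [0.0, 0.701, 0.713, -0.0]
wrist_force: [-0.1, 0.1, -0.8]
finger_gap: 0.0134
grip_force: 50.0
```

Call:
move_arm --targets '[[[0,0,0.6],[0,0,0],1],[[0,0,1.2],[0,0,0],1],[[0,0,1.2],[0,0,0],1]]'

```text
clock: 19.35
tcp_pos: [0.4775, 0.1049, 0.1524]
orientation: [0.0, 0.701, 0.713, 0.0]
wrist_force: [-2.7, 0.5, 5.2]
finger_gap: 0.0135
grip_force: 51.3
```

Contact felt, so the collar is on the lug. Easing off slightly and turning 90°.

Call:
move_arm --targets '[[[0,0,-1],[0,0,0],1],[[0,0,-1],[0,0,-1],1],[[0,0,-1],[0,0,-2],1],[[0,0,-1],[0,0,-3],1],[[0,0,-1],[0,0,-4],1]]'

```text
clock: 19.98
tcp_pos: [0.4779, 0.1048, 0.1526]
orientation: [0.0, 0.413, 0.911, 0.0]
wrist_force: [0.2, 0.1, -0.9]
finger_gap: 0.0135
grip_force: 50.3
```

Call:
move_arm --targets '[[[0,0,0],[0,0,-1],1],[[0,0,0],[0,0,-2],1],[[0,0,0],[0,0,-3],1],[[0,0,0],[0,0,-4],1],[[0,0,0],[0,0,-4.95],1]]'

```text
clock: 20.6
tcp_pos: [0.4779, 0.1048, 0.1526]
orientation: [0.0, -0.007, 1.0, -0.0]
wrist_force: [0.4, -0.1, -0.3]
finger_gap: 0.0133
grip_force: 50.3
```

```bash
python3 - <<'E'
from wp import *
chain([(477.4,105,153,180.5)]); s=env.get_state(); print(s["wrist_force"].round(1),s["ft_torque"].round(2),s["finger_gap"],s["clock"])
E
```

```text
now [477.9 104.8 152.6 180.8] tilt z [ 0.001 -0.    -1.   ]
[477.4 105.  153.  180.5] -> [ 0.5  0.2 -0.4] az 0.03
[ 0.4 -0.1 -0.3] [-0.07 -0.13  0.02] 0.013338932301410504 20.6
```

Call:
move_arm --targets '[[[0,0,0.7],[0,0,0],1],[[0,0,0.7],[0,0,0],0.3],[[0,0,0.7],[0,0,0],0.3],[[0,0,0.7],[0,0,0],0.3],[[0,0,0.7],[0,0,0],0.3]]'

```text
clock: 21.22
tcp_pos: [0.4773, 0.1049, 0.1518]
orientation: [-0.0, -0.004, 1.0, -0.0]
wrist_force: [-0.6, 0.3, 0.8]
finger_gap: 0.0301
grip_force: 0.0
```

Call:
move_arm --targets '[[[0,0,-10],[0,0,0],0.3],[[0,0,-30],[0,0,0],0.3],[[0,0,-60],[0,0,0],0.3],[[0,0,-100],[0,0,0],0.3],[[0,0,-120],[0,0,0],0.3]]'

```text
clock: 21.85
tcp_pos: [0.4783, 0.105, 0.2749]
orientation: [0.002, -0.004, 1.0, 0.0]
wrist_force: [-0.3, 0.3, -0.3]
finger_gap: 0.03
grip_force: 0.0
```

Call:
move_arm --targets '[[[50,-200,0],[0,0,0],0.3],[[50,-200,0],[0,0,0],0.3],[[50,-200,0],[0,0,0],0.3],[[50,-200,0],[0,0,0],0.3],[[50,-200,0],[0,0,0],0.3]]'

```text
clock: 22.48
tcp_pos: [0.4288, -0.0968, 0.2726]
orientation: [0.0, -0.002, 1.0, -0.0]
wrist_force: [-1.3, 0.5, 0.2]
finger_gap: 0.0302
grip_force: 0.0
```

```bash
python3 - <<'E'
from fit import *
import model
model.KEY[:]=[rect(0,0,41,56,14),rect(0,0,0,56,14)]
np.set_printoptions(precision=1,suppress=True,linewidth=200)
F=frame([.5625,.1675,.12],np.radians(90.5),-.018)
ov("pics/g7.png",F,frame([.476,.106,.149],np.radians(180.5)),dict(scene=(270,120,430,235)))
S=env.read_camera("scene"); g=S["pixels"].astype(float).mean(2)
print(edge(g,S,F,(-110,-55,25),(110,-55,25),1))
for cn in ("scene","top"):
  c=env.read_camera(cn)
  for t in ["key_center","pin_center","ball_center","slot","pan_mid","can_center"]:
    print(cn,t,[(np.round(d["centre"],4).tolist(),round(d["confidence"],2)) for d in env.landmark_of(t,c)][:4])
E
```

```text
(array([ 0.8,  0.2,  0.5,  0.8,  0.8,  0.4,  0.6,  0.9,  0.2,  0.5,  0.8,  0.2,  0.4,  0.7,  0. ,  0.3,  0.6, -0.1,  0.2,  0.5, -0.2,  0.1,  0.4,  0.6,  0. ]), array([0.1, 1. ]))
scene key_center [([0.6174, -0.1548, 0.043], 0.92), ([0.6369, -0.3658, 0.0393], 0.6), ([0.4781, 0.106, 0.1501], 0.51)]
scene pin_center [([0.5354, -0.2557, 0.05], 0.64)]
scene ball_center [([0.562, 0.1783, 0.1189], 0.85)]
scene slot [([0.4781, 0.1087, 0.1436], 0.61)]
scene pan_mid []
scene can_center [([0.3761, -0.0342, 0.0971], 0.87)]
top key_center [([0.6214, -0.1556, 0.0462], 0.57), ([0.4749, 0.107, 0.1503], 0.49), ([0.6376, -0.3595, 0.0438], 0.49)]
top pin_center [([0.4773, 0.104, 0.1509], 0.6)]
top ball_center [([0.5592, 0.1848, 0.1216], 0.58)]
top slot [([0.476, 0.1068, 0.1412], 0.63), ([0.5584, 0.165, -0.0008], 0.2)]
top pan_mid [([0.5605, 0.1695, 0.1197], 0.77)]
top can_center [([0.3778, -0.0337, 0.0934], 0.84), ([0.4738, 0.1056, 0.1412], 0.16)]
```

View pics/g7.png

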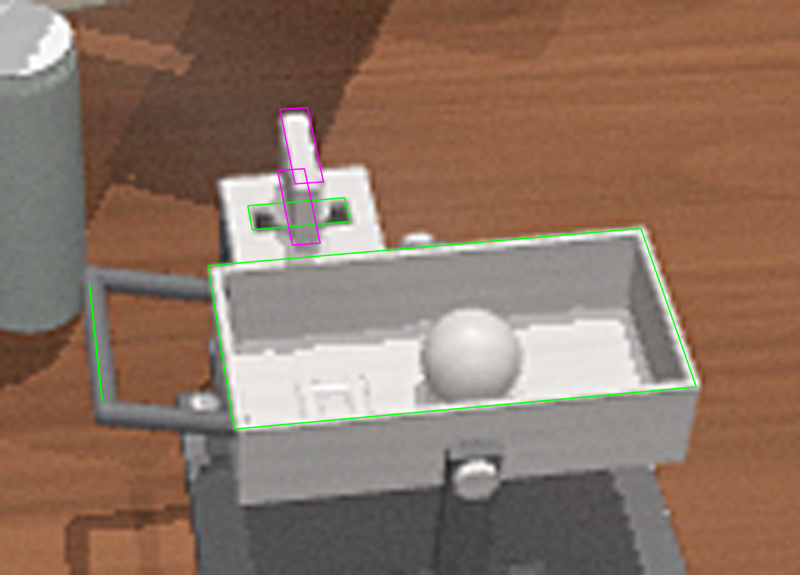

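The key stands locked across the slot with its collar on the lug. The ball rests against the rib on the far side, about 11–17 mm past it, and the pan is level within about 0.02 rad. Handing in.

```bash
python3 -c "
from workcell import env
print(env.hand_in())"
```

```text
the job is handed in; nothing more can be done
None
```

The job is handed in, but `hand_in()` reported no verdict. My last measurements show the pan level within about 0.02 rad, the ball about 11–17 mm past the rib in the far half, and the T-key locked across the slot with its collar on the lug; the robot was clear and I saw no sign of the pin or other things being moved.

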